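Set the stop screw of an open relay

TASK

Turn the yellow-barred stop screw on top of the open relay clockwise until you feel it bottom firmly, but do not force it; then back it off a quarter of a turn. After that, swing the blue lock lever by its red knob all the way to its stop so that its inner end points at the screw, let go, and leave the other things on the bench where they are.

Things in the scene. Friction and masses are not known exactly. Their poses are not given: they have to be found in the camera images.
- relay: open relay fixed to the bench (cannot move): white base plate 120 x 180 x 10 mm with a steel bridge over a copper coil; the bridge's top is 75 mm above the bench. Origin: centre of the base's underside; z up. In its frame the vertical screw axis is at x 0, y -35 mm and the vertical lock pivot at x 0, y +15 mm. Four green terminal blocks, 26 mm high, stand along its -x edge.
- adjuster_bar (a point): centre of the stop screw's yellow grip bar: 36 mm long (this point's x axis; the +x end is painted black), 10 mm wide (y), 22 mm high (z, up). It lies on the screw axis, 116 mm above the bench, on a 10 mm stem 20 mm long; below that a brass bush 24 mm wide, top at 85 mm. Grip the bar across its width from above.
- adjuster: the whole stop screw; origin on its axis 85 mm above the bench, x along the bar. Clockwise from above screws in; it turns without rising. It starts 0.13 to 0.42 turn from its bottom; where the bottom lies differs from unit to unit. Thread friction 0.05 N m; past first touch the seat resists by about 3 N m per rad: 0.1 to 0.3 N m is firm, 0.6 N m (0.2 rad) damages it.
- gap (a joint): gap under the screw's tip in m: 0 where the tip touches bottom, 0.000125 a quarter turn (1.571 rad) above it (pitch 0.5 mm a turn). Only the screw moves it. The reading's noise (over 0.5 mm) is larger than the gap itself, so the bottom must be felt.
- press (a joint): how far the bottomed screw is pressed into its springy seat, m: 0 unloaded, 0.000008 per 0.1 rad of over-turning (0.3 N m), 0.000016 where the seat is damaged; springs back when the screw is let go or backed off. Noise as for the gap.
- lock (a joint): angle of the blue lock lever about its vertical pivot, rad: 0 fully open, 1.0 at its closed stop; grows clockwise from above. Starts between 0 and 0.2. It stays where it is left; about 2 N at the knob moves it.
- lock_knob (a point): on the axis of the lever's upright red knob, 14 mm diameter, 60 mm from the pivot, 106 mm above the bench; the knob stands from 88 to 116 mm above the bench. Closed, it lies on the relay's +y side straight out from the pivot; open, it is swung about 57 degrees from there towards the relay's -x side.
- lock_pivot (a point): pivot axis of the lock lever, 84 mm above the bench, fixed to the relay, its axes parallel to the relay's; the lever (14 mm wide) lies at 81 to 88 mm height and nothing at the pivot stands above 90 mm.
- driver: screwdriver 170 mm long lying beside the relay; leave alone. Origin under its middle.
- foot_a: black rubber foot, dome 44 mm wide, 30 mm high, beyond the relay; leave alone. Origin: centre of underside.
- foot_b: another such black rubber foot; leave alone. Origin: centre of underside.
- cleaner: white and blue spray can, 54 mm diameter, 150 mm high; leave alone. Origin: centre of underside.
- jar: amber jar, 54 mm diameter, 60 mm high; leave alone. Origin: centre of underside.
- probe: red test probe handle with a steel tip, 130 mm long, 16 mm thick, lying; leave alone. Origin under the handle's middle.
- panel: loose grey cover panel 100 x 130 x 10 mm; leave alone. Origin: centre of underside.

How it is judged:
By the outcome, as a careful person would: the job done as asked, in the order asked, and still so for the second after the job is handed in, with the robot touching nothing.
It also fails if it takes over 72 s, if anything falls off the work surface, if the arm or the gripper's body presses on something with over 40 N, if the wrist force passes 120 N, or if a joint passes its speed limit or range.

ROBOT

A 7-joint arm with a two-finger parallel gripper is mounted at the origin on the work surface. World frame = base frame: x ahead of the robot, y to its left, z up, the work surface at z = 0. Lengths are in m, angles in rad, forces in N, time in s.
With the tool pointing down it reaches from about 0.425 to 0.925 m from the base axis. Payload 6.8 kg.
Tool frame: the origin (TCP) lies midway between the tips of the shut fingers; the grasp point (between the pads) lies 19 mm behind it (r.grip_point_offset is the distance from the TCP to the grasp point, in m); z points along the fingers, y is the direction in which the jaws open and shut (so a half turn about z gives the same grasp; the last joint's range is limited). The gripper opens to 85 mm and grips with 20 to 120 N. Pads are 22 mm wide; open, the fingers measure 114 mm over their backs; the gripper's body (76 mm by 85 mm) begins 54 mm behind the grasp point. The pads swing forward as they close: fully open they stand 13 mm farther back than shut.
Start: joints at [1.01, 0.477, 0.022, 1.555, -0.011, 1.109, -0.083], TCP at [0.295, -0.607, 0.231] pointing down, gripper open.
Joint ranges: [-2.96, 2.96], [-0.34, 2.1], [-1.41, 1.46], [0.24, 2.44], [-1.37, 4.51], [0.17, 1.92], [-2.96, 2.96]. Speed limits (rad/s): [2.39, 2.39, 3.14, 3.14, 3.14, 3.14, 3.14].

INTERFACE

Orientations are given as a rotation vector (axis times angle).
In Python, from bench import r, grab_frame, camera_params gives the robot as it stands.
- The arm moves only by the tool carry_out, never from a script. Its argument "motion" is text: rows parted by semicolons, each of 5 numbers parted by spaces: the closure, from 0 (fully open) to 1 (shut), then the shift along the tool's x, y, z in mm, then the turn about the tool's z in rad. In form: fingers dx dy dz twist; .... A call has exactly 8 rows; each row shifts and turns the commanded pose from where the row before left it, along the tool's axes as they then stand; what a row does not reach is not made up. A row lasts 1/8 s, in which the tool goes at most 62.5 mm and 10.7 degrees, less where a joint would pass 70% of its speed; a pose out of reach is approached as far as the arm can. A call with a gripper value outside its range is refused whole. The fingers move at their own pace and stop on an object; "newtons" is the grip in N (left out, the last holds). Time passes only in rows, so rows that do not move let the fingers close, or fill a call up. It gives the time, the measured TCP pose, the force and the opening at its end, in the units of the state.
- r.get_obs(): the state, without advancing time (a new reading comes with each control period).
- grab_frame(name): name is "scene" or "top" or "wrist"; returns the picture (480x640x3 uint8, red, green, blue); there is no depth.
- camera_params(name): a dict with "fx", "fy", "cx", "cy" (pixels), "eye" and "attitude" of the camera in the world. Camera axes: x right, y down, z forward; pixel columns grow to the right and rows downward; lengths in m; the calibration is good to about 2 mm. A picture is of the moment at which its call begins: read the wrist's pose just before it. camera_params takes no time and is no camera call; for the wrist camera it gives the pose at the moment of the call.
- r.hand_in(): hands the job in, once; it reports no verdict.
The state is a dict: "clock": time; "joints": joint angles; "qvel": joint speeds; "tau": joint torques, N m; "tcp_pos": TCP position; "orientation": TCP orientation; "contact_force": force on the tool from outside, world axes, zero at the start; "moment": the same for the moment, N m; "grip_width": finger opening in m.
Only numpy, scipy, OpenCV 4.12 (cv2) and the standard library are available. Lean on these libraries where they do the work, as an engineer would, in place of code of your own. Each camera call takes 0.05 s, during which the arm holds its last target.

## Working session

There is one attempt and no reset: what is moved stays moved. The work goes in short steps, Python scripts to look and compute and a tool call to move; the robot and the scene stay as the last step left them, time stands still between calls to the robot, and variables do not carry over. Pictures are saved under pics/ and viewed, and the job is handed in when it is done.

Besides the shell and the picture viewer there is one more tool, called as a command line: name --argument value ..., lists and objects as JSON in quotes. carry_out: Moves the arm, as the interface text tells. Its arguments: {"type":"object","properties":{"motion":{"type":"string"},"newtons":{"type":"number"}},"required":["motion"]}

```bash
mkdir -p pics; ls; cat > h.py <<'E'
import numpy as np, cv2
from bench import r, grab_frame, camera_params
def snap(n,f):
    p=camera_params(n); im=grab_frame(n); cv2.imwrite('pics/'+f+'.png',im[:,:,::-1]); return im,p
E
python3 - <<'E'
from h import *
for n in ['scene','top','wrist']:
    im,p=snap(n,n+'1'); print(n,p)
print(r.get_obs(), r.grip_point_offset)
E
```

```text
pics
scene {'fx': 456.08646051675447, 'fy': 456.08646051675447, 'cx': 310.09772874522, 'cy': 238.47237051214086, 'eye': array([ 1.03291236, -0.37605401,  0.7618084 ]), 'attitude': array([-2.13976072, -1.11709   ,  0.47381016])}
top {'fx': 612.8530676405809, 'fy': 612.8530676405809, 'cx': 316.3094060189288, 'cy': 242.3466617914514, 'eye': array([ 0.17929606, -0.01066908,  1.64412034]), 'attitude': array([-2.09225091,  2.13438186, -0.22427838])}
wrist {'fx': 390.10759255776384, 'fy': 390.10759255776384, 'cx': 317.25954159386254, 'cy': 238.98957646031428, 'eye': array([ 0.35662541, -0.57708214,  0.37290921]), 'attitude': array([ 2.46187132, -1.54241939, -0.21239498])}
{'clock': 0.15, 'joints': array([ 1.00989228,  0.47766921,  0.02237217,  1.55615741, -0.01151306,
        1.10930937, -0.0830893 ]), 'qvel': array([ 0.00081223, -0.00213327,  0.00022001, -0.00251819, -0.00030866,
       -0.00162428, -0.00146262]), 'tau': array([ 1.84359284e-03, -5.96927512e+01,  1.60979915e+00, -2.81492937e+01,
        1.26812057e-02,  6.59637444e-03,  2.88040141e-06]), 'tcp_pos': array([ 0.29510251, -0.60659586,  0.23053826]), 'orientation': array([-3.06010168e+00, -7.04899545e-01,  6.50634544e-04]), 'contact_force': array([ 0.31592909, -0.53585543,  0.7940838 ]), 'moment': array([-0.05149647, -0.04661946, -0.00292468]), 'grip_width': 0.08554739557703266} 0.0187
```

View pics/top1.png

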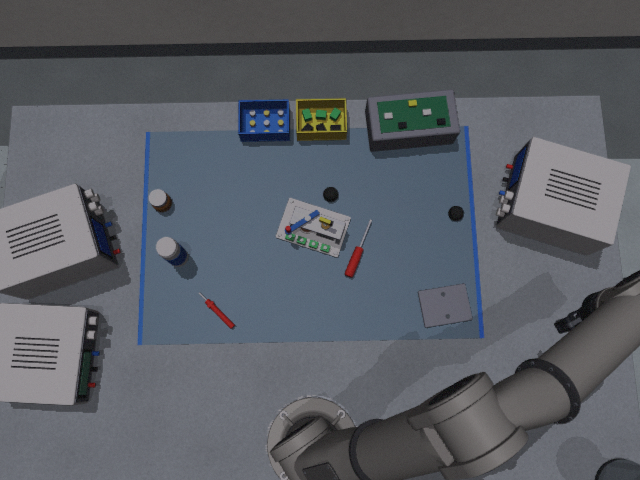

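View pics/scene1.png

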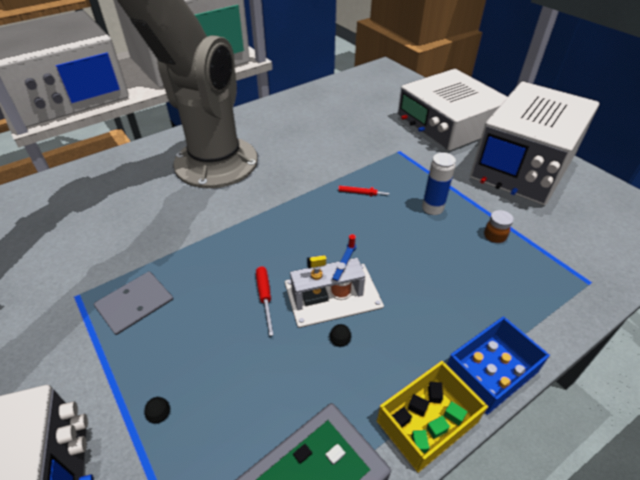

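View pics/wrist1.png

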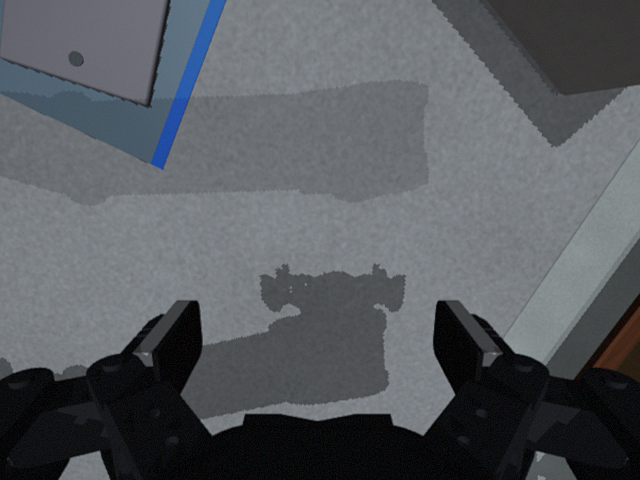

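The top view shows the relay at about (313,228), the yellow bar at about (326,221) and the red knob at about (288,229). The scene view shows the bar at (316,262) and the knob at (351,240). Next I'll measure these by colour.

```bash
cat >> h.py <<'E'
def ray(p,u,v):
    R=cv2.Rodrigues(np.array(p['attitude']))[0]
    d=R@np.array([(u-p['cx'])/p['fx'],(v-p['cy'])/p['fy'],1]); return np.array(p['eye']),d
def onz(p,u,v,z):
    e,d=ray(p,u,v); return e+d*(z-e[2])/d[2]
def tri(pa,a,pb,b):
    A=[];B=[]
    for p,x in((pa,a),(pb,b)):
        e,d=ray(p,*x); d/=np.linalg.norm(d); P=np.eye(3)-np.outer(d,d); A.append(P);B.append(P@e)
    return np.linalg.lstsq(np.vstack(A),np.hstack(B),rcond=None)[0]
def blobs(im,lo,hi,amin=8):
    h=cv2.cvtColor(im,cv2.COLOR_RGB2HSV); m=cv2.inRange(h,lo,hi)
    n,l,s,c=cv2.connectedComponentsWithStats(m); 
    return m,[(s[i,4],c[i].round(1),s[i,:4]) for i in range(1,n) if s[i,4]>=amin],l
E
python3 - <<'E'
from h import *
for n,box in (('top',(265,185,375,270)),('scene',(260,220,400,330))):
    im=cv2.imread(f'pics/{n}1.png')[:,:,::-1]; p=camera_params(n)
    x0,y0,x1,y1=box
    c=cv2.resize(im[y0:y1,x0:x1],None,fx=5.5,fy=5.5,interpolation=cv2.INTER_NEAREST)[:600,:800]
    cv2.imwrite(f'pics/{n}1z.png',c[:,:,::-1])
    for col,lo,hi in (('yel',(22,120,80),(35,255,255)),('red',(0,150,60),(6,255,255)),('grn',(50,80,60),(85,255,255)),('white',(0,0,190),(180,40,255)),('blue',(100,120,60),(125,255,255))):
        m,b,l=blobs(np.ascontiguousarray(im),lo,hi)
        print(n,col,[(a,tuple(c)) for a,c,s in b if x0<c[0]<x1 and y0<c[1]<y1])
E
```

```text
top yel [(np.int32(41), (np.float64(324.6), np.float64(220.0)))]
top red [(np.int32(16), (np.float64(287.6), np.float64(227.9))), (np.int32(219), (np.float64(353.6), np.float64(261.1)))]
top grn [(np.int32(36), (np.float64(290.1), np.float64(236.8))), (np.int32(41), (np.float64(301.2), np.float64(239.8))), (np.int32(42), (np.float64(312.9), np.float64(243.7))), (np.int32(45), (np.float64(325.0), np.float64(247.5)))]
top white []
top blue [(np.int32(42), (np.float64(314.0), np.float64(213.9))), (np.int32(78), (np.float64(297.7), np.float64(224.3))), (np.int32(8), (np.float64(287.0), np.float64(232.2)))]
scene yel [(np.int32(150), (np.float64(317.6), np.float64(260.7)))]
scene red [(np.int32(38), (np.float64(351.4), np.float64(240.1))), (np.int32(297), (np.float64(262.7), np.float64(283.5)))]
scene grn []
scene white [(np.int32(1927), (np.float64(342.8), np.float64(299.5))), (np.int32(568), (np.float64(314.8), np.float64(276.4))), (np.int32(30), (np.float64(287.9), np.float64(283.9)))]
scene blue [(np.int32(143), (np.float64(347.4), np.float64(253.9))), (np.int32(72), (np.float64(337.2), np.float64(274.2)))]
```

```bash
python3 - <<'E'
from h import *
p=camera_params('top')
print(onz(p,326,221,.127),onz(p,288,229,.116),onz(p,313,228,.01))
E
```

```text
[ 0.55438586 -0.04515792  0.127     ] [0.53794433 0.05234543 0.116     ] [ 0.56428265 -0.01176069  0.01      ]
```

View pics/top1z.png

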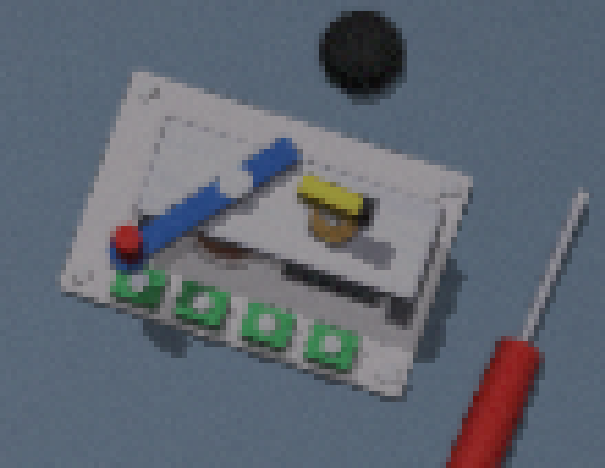

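View pics/scene1z.png

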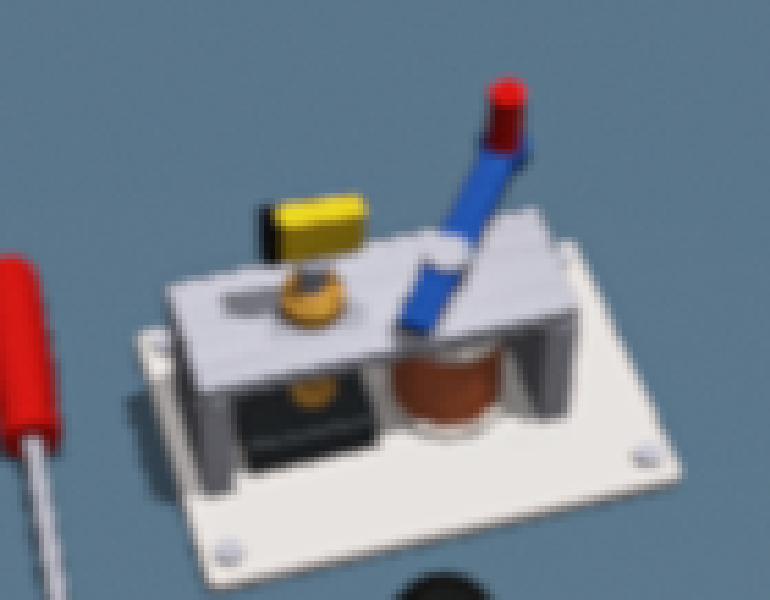

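```bash
python3 - <<'E'
from h import *
pt=camera_params('top'); ps=camera_params('scene')
C=[(289.9,198.1),(350.8,217.7),(338.1,257.2),(276.3,238.1)]
W=np.array([onz(pt,*c,.01) for c in C]); print(W.round(4), W.mean(0))
S=[(260+x/5.5,220+y/5.5) for x,y in((140,332),(210,588),(682,475),(572,242))]
V=np.array([onz(ps,*c,.01) for c in S]); print(V.round(4),V.mean(0))
# top: TL=+x+y, TR=+x-y, BR=-x-y, BL=-x+y
for W_ in (W,V[[2,1,0,3]]):
    yv=(W_[0]+W_[3]-W_[1]-W_[2]); xv=(W_[0]+W_[1]-W_[2]-W_[3])
    print(np.linalg.norm(yv)/2,np.linalg.norm(xv)/2, np.arctan2(-yv[0],yv[1]),np.arctan2(xv[1],xv[0]))
    a=(np.arctan2(-yv[0],yv[1])+np.arctan2(xv[1],xv[0]))/2
    c=W_.mean(0)[:2]; R=np.array([[np.cos(a),-np.sin(a)],[np.sin(a),np.cos(a)]])
    print('yaw',a,'screw',c+R@[0,-.035],'pivot',c+R@[0,.015],'closed knob',c+R@[0,.075])
# bar top face incl. black end: corners in top zoom
z=lambda x,y:(265+x/5.5,185+y/5.5)
a=onz(pt,*z(301,188),.127); b=onz(pt,*z(372,208),.127); print('bar ends',a,b,(a+b)/2,np.arctan2(*(b-a)[[1,0]]),np.linalg.norm(b-a))
print('knob',onz(pt,*z(127,236),.116), tri(pt,z(127,240),ps,(351.4,238)))
E
```

```text
[[ 0.6505  0.0505  0.01  ]
 [ 0.5913 -0.1162  0.01  ]
 [ 0.4816 -0.0783  0.01  ]
 [ 0.538   0.0889  0.01  ]] [ 0.56535103 -0.01375329  0.01      ]
[[ 0.4882 -0.0746  0.01  ]
 [ 0.6013 -0.117   0.01  ]
 [ 0.6599  0.0518  0.01  ]
 [ 0.5484  0.0913  0.01  ]] [ 0.57444921 -0.01212335  0.01      ]
0.1766549571505815 0.11747641807487272 -0.33309617059107327 -0.3307522795087102
yaw -0.3319242250498917 screw [ 0.55394583 -0.04684289] pivot [5.70238968e-01 4.27962551e-04] closed knob [0.58979074 0.05715299]
0.17760229938522074 0.119543089472556 -0.3409178574715846 -0.34984594991287327
yaw -0.34538190369222893 screw [ 0.56259975 -0.04505647] pivot [0.57952755 0.00199084] closed knob [0.59984091 0.05844761]
bar ends [ 0.5594743  -0.02927436  0.127     ] [ 0.5492854  -0.06194808  0.127     ] [ 0.55437985 -0.04561122  0.127     ] -1.8730778749002497 0.03422551392745299
knob [0.54080809 0.05208241 0.116     ] [0.54163731 0.05347794 0.10721769]
```

carry_out --motion "0 30 -24 0 0;0 30 -24 0 0;0 30 -24 0 0;0 30 -24 0 0;0 30 -24 0 0;0 30 -24 0 0;0 30 -24 0 0;0 30 -24 0 0" --newtons 60

```text
clock: 1.15
tcp_pos: [0.4274, -0.3281, 0.2312]
orientation: [-3.061, -0.705, 0.0]
contact_force: [0.7, 0.8, 0.8]
grip_width: 0.0853
```

carry_out --motion "0 30 -24 0 0;0 30 -24 0 0;0 30 -24 0 0;0 30 -24 0 0;0 30 -24 0 0;0 30 -24 0 0;0 30 -24 0 0;0 30 -24 0 0"

```text
clock: 2.15
tcp_pos: [0.5592, -0.0506, 0.2311]
orientation: [-3.061, -0.705, 0.001]
contact_force: [0.4, -1.0, 0.7]
grip_width: 0.0855
```

carry_out --motion "0.3 0 0 0 -0.16;0.3 0 0 0 -0.16;0.3 0 0 0 -0.16;0.3 0 0 0 -0.16;0.3 0 0 0 -0.16;0.3 0 0 0 0;0.3 0 0 0 0;0.3 0 0 0 0"

```text
clock: 3.15
tcp_pos: [0.5589, -0.0517, 0.2313]
orientation: [2.547, 1.84, -0.0]
contact_force: [0.2, 0.6, -0.9]
grip_width: 0.0601
```

```bash
python3 - <<'E'
from h import *
o=r.get_obs()
for k in o: print(k,np.round(o[k],4))
im,p=snap('wrist','wrist2'); print(p)
ob=[r.get_obs()['moment'] for _ in range(3)];print(ob)
E
```

```text
clock 3.15
joints [ 0.3049  0.3202 -0.3987  1.8095  0.1423  1.04   -0.4676]
qvel [ 0.0015 -0.0027 -0.0014  0.0012  0.0027  0.0015  0.006 ]
tau [ 7.08000e-02 -4.70032e+01 -2.90880e+00 -2.68292e+01  1.25000e-02
  2.60000e-03 -2.56000e-02]
tcp_pos [ 0.5589 -0.0517  0.2313]
orientation [ 2.5467e+00  1.8395e+00 -2.0000e-04]
contact_force [ 0.2454  0.6456 -0.8757]
moment [-0.0457 -0.0284  0.0449]
grip_width 0.0601
{'fx': 390.10759255776384, 'fy': 390.10759255776384, 'cx': 317.25954159386254, 'cy': 238.98957646031428, 'eye': array([0.58058512, 0.01277492, 0.37375982]), 'attitude': array([ 2.83586808, -0.45972253, -0.06173294])}
[array([0.00134348, 0.05114159, 0.01237134]), array([0.00134348, 0.05114159, 0.01237134]), array([0.00134348, 0.05114159, 0.01237134])]
```

View pics/wrist2.png

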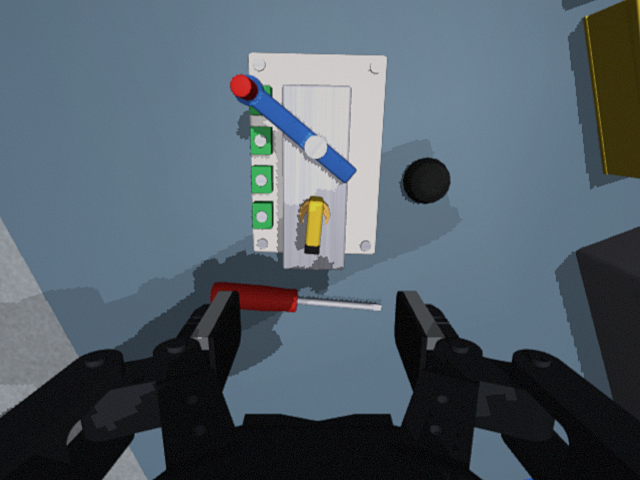

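The wrist view shows the bar from (316,197) to its black end at (313,253), the knob at (243,87), the white pivot at (316,147) and the base corners at (249,54), (386,56), (374,254) and (253,250).

```bash
python3 - <<'E'
from h import *
im=cv2.imread('pics/wrist2.png')
c=cv2.resize(im[185:265,270:360],None,fx=7,fy=7,interpolation=cv2.INTER_NEAREST); cv2.imwrite('pics/w2z.png',c)
c=cv2.resize(im[45:265,225:400],None,fx=2.7,fy=2.7,interpolation=cv2.INTER_CUBIC); cv2.imwrite('pics/w2y.png',c)
E
```

```text
(no output)
```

View pics/w2z.png

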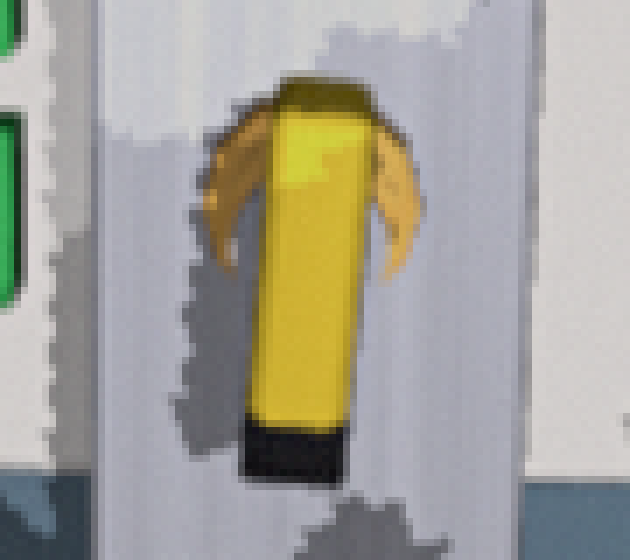

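View pics/w2y.png

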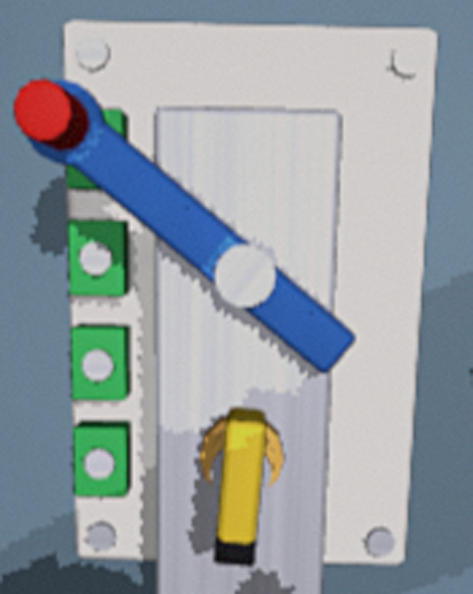

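```bash
python3 - <<'E'
from h import *
p=dict(fx=390.10759,fy=390.10759,cx=317.25954,cy=238.98958,eye=np.array([0.58058512,0.01277492,0.37375982]),attitude=np.array([2.83586808,-0.45972253,-0.06173294]))
z=lambda x,y:(270+x/7-.5+.07,185+y/7-.5+.07)
B=np.array([onz(p,*z(*c),.127) for c in((275,114),(371,117),(345,483),(241,481))])
print(B.round(4)); n=(B[0]+B[1])/2; f=(B[2]+B[3])/2; d=f-n
print('bar',(n+f)/2,'len',np.linalg.norm(d),'wid',np.linalg.norm(B[0]-B[1]),'yaw +x',np.arctan2(d[1],d[0]))
y=lambda x,y_:(225+x/2.7-.3,45+y_/2.7-.3)
W=np.array([onz(p,*y(*c),.01) for c in((66,20),(437,31),(404,564),(78,558))])  # -x+y,+x+y,+x-y,-x-y
c=W.mean(0);yv=W[0]+W[1]-W[2]-W[3];xv=W[1]+W[2]-W[0]-W[3]
print('base',c,np.linalg.norm(yv)/2,np.linalg.norm(xv)/2,np.arctan2(-yv[0],yv[1]),np.arctan2(xv[1],xv[0]))
a=np.arctan2(-yv[0],yv[1]);R=np.array([[np.cos(a),-np.sin(a)],[np.sin(a),np.cos(a)]])
for nme,q in(('screw',-.035),('pivot',.015),('closedknob',.075)):print(nme,c[:2]+R@[0,q])
print('pivot img',onz(p,*y(244,276),.089),'knob',onz(p,*y(43,112),.116))
o=r.get_obs();rv=o['orientation'];RR=cv2.Rodrigues(rv)[0];print('tool x yaw',np.arctan2(RR[1,0],RR[0,0]),o['tcp_pos'])
E
```

```text
[[ 0.562  -0.0267  0.127 ]
 [ 0.5702 -0.0298  0.127 ]
 [ 0.5569 -0.0623  0.127 ]
 [ 0.5476 -0.059   0.127 ]]
bar [ 0.55916494 -0.04445417  0.127     ] len 0.035222272526030295 wid 0.008771459816061778 yaw +x -1.9739967254151851
base [ 0.57138342 -0.01161082  0.01      ] 0.17779535308372543 0.11778045413195037 -0.34245659864857325 -0.34460535408436777
screw [ 0.55963035 -0.04457846]
pivot [0.57642045 0.00251817]
closedknob [0.59656858 0.05903412]
pivot img [0.57573394 0.00247556 0.089     ] knob [0.54412398 0.05268541 0.116     ]
tool x yaw 1.2515718110345517 [ 0.55893344 -0.05164656  0.2312851 ]
```

The wrist measurement agrees with the known sizes: the screw is at (0.5594, -0.0445), the bar axis at yaw 1.168 (mod pi), and the lever is open to about 0.09. I'm descending now.

carry_out --motion "0.4 0 0 0 0.084;0.4 6.7 -2.3 0 0;0.5 0 0 30 0;0.5 0 0 30 0;0.5 0 0 30 0;0.5 0 0 22 0;0.5 0 0 10 0;0.5 0 0 10 0"

```text
clock: 4.2
tcp_pos: [0.56, -0.0442, 0.0994]
orientation: [2.619, 1.734, 0.001]
contact_force: [-0.2, -0.9, -0.1]
grip_width: 0.0429
```

```bash
python3 - <<'E'
from h import *
o=r.get_obs()
for k in ('clock','joints','tcp_pos','contact_force','moment','grip_width','tau'): print(k,np.round(o[k],4))
rv=o['orientation'];RR=cv2.Rodrigues(rv)[0];print('tool x yaw',np.arctan2(RR[1,0],RR[0,0]))
im,p=snap('wrist','wrist3')
E
```

```text
clock 4.2
joints [ 0.2447  0.4789 -0.352   1.9232  0.2284  0.7771 -0.6356]
tcp_pos [ 0.56   -0.0442  0.0994]
contact_force [-0.1838 -0.9375 -0.1335]
moment [0.0223 0.0125 0.0133]
grip_width 0.0429
tau [  0.1636 -52.2504  -3.5484 -21.2816  -0.0805   0.2297   0.0777]
tool x yaw 1.1696689561914406
```

View pics/wrist3.png

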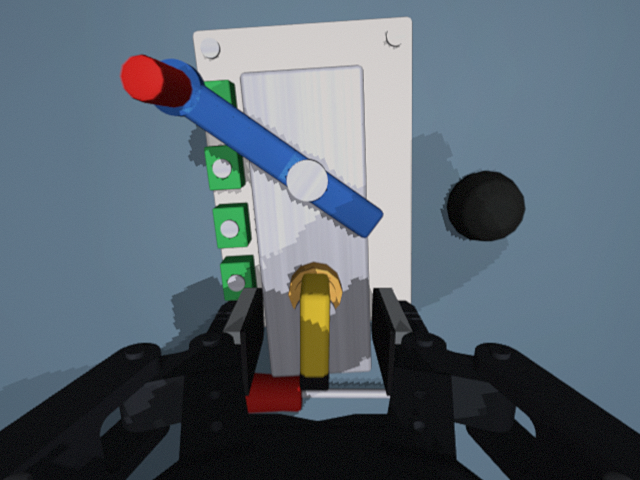

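The bar sits centred between the pads, at about (315,330). Closing.

carry_out --motion "1 0 0 0 0;1 0 0 0 0;1 0 0 0 0;1 0 0 0 0;1 0 0 0 0;1 0 0 0 0;1 0 0 0 0;1 0 0 0 0" --newtons 45

```text
clock: 5.25
tcp_pos: [0.5591, -0.0442, 0.1]
orientation: [-2.62, -1.733, 0.0]
contact_force: [-3.9, 0.7, 6.7]
grip_width: 0.0114
```

```bash
cat >> h.py <<'E'
def st():
    o=r.get_obs(); RR=cv2.Rodrigues(o['orientation'])[0]
    print('t',round(float(o['clock']),2),'yaw',round(float(np.arctan2(RR[1,0],RR[0,0])),4),'tcp',o['tcp_pos'].round(4),'F',o['contact_force'].round(1),'M',o['moment'].round(3),'tau7',round(float(o['tau'][6]),4),'tau5',round(float(o['tau'][4]),3),'q7',round(float(o['joints'][6]),3),'w',round(float(o['grip_width']),4))
E
python3 -c "
from h import *
st()"
```

```text
t 5.25 yaw 1.169 tcp [ 0.5591 -0.0442  0.1   ] F [-3.9  0.7  6.7] M [0.305 1.014 0.045] tau7 0.0045 tau5 0.588 q7 -0.636 w 0.0114
```

carry_out --motion "1 0 0 0 0.08;1 0 0 0 0.08;1 0 0 0 0.08;1 0 0 0 0.08;1 0 0 0 0.08;1 0 0 0 0.08;1 0 0 0 0.08;1 0 0 0 0"

```text
clock: 6.25
tcp_pos: [0.5592, -0.0443, 0.1]
orientation: [2.997, 0.941, -0.0]
contact_force: [-3.7, -0.4, 5.6]
grip_width: 0.012
```

```bash
python3 -c "
from h import *
st()"
```

```text
t 6.25 yaw 0.6083 tcp [ 0.5592 -0.0443  0.1   ] F [-3.7 -0.4  5.6] M [0.202 0.875 0.037] tau7 -0.3224 tau5 0.3 q7 -1.12 w 0.012
```

carry_out --motion "1 0 0 0 0.04;1 0 0 0 0.04;1 0 0 0 0.04;1 0 0 0 0.04;1 0 0 0 0.04;1 0 0 0 0;1 0 0 0 0;1 0 0 0 0"

```text
clock: 7.25
tcp_pos: [0.5593, -0.0444, 0.1001]
orientation: [-3.076, -0.638, -0.0]
contact_force: [-4.3, 1.4, 6.0]
grip_width: 0.0117
```

```bash
python3 -c "
from h import *
st(); grab_frame('top'); st(); grab_frame('top'); st()"
```

```text
t 7.25 yaw 0.4092 tcp [ 0.5593 -0.0444  0.1001] F [-4.3  1.4  6. ] M [0.238 0.861 0.023] tau7 -0.0378 tau5 0.291 q7 -1.292 w 0.0117
t 7.3 yaw 0.4091 tcp [ 0.5593 -0.0444  0.1001] F [-2.7  1.1  5.3] M [0.214 0.833 0.06 ] tau7 -0.0377 tau5 0.292 q7 -1.292 w 0.0118
t 7.35 yaw 0.4091 tcp [ 0.5593 -0.0444  0.1001] F [-3.2  1.8  4.3] M [ 0.149  0.814 -0.028] tau7 -0.0378 tau5 0.292 q7 -1.292 w 0.0117
```

carry_out --motion "1 0 0 0 0.01;1 0 0 0 0.01;1 0 0 0 0.01;1 0 0 0 0.01;1 0 0 0 0.01;1 0 0 0 0.01;1 0 0 0 0.01;1 0 0 0 0.01"

```text
clock: 8.35
tcp_pos: [0.5593, -0.0445, 0.1001]
orientation: [3.099, 0.514, 0.0]
contact_force: [-3.7, -0.0, 5.3]
grip_width: 0.0118
```

```bash
python3 -c "
from h import *
st(); grab_frame('top'); st()"
```

```text
t 8.35 yaw 0.3288 tcp [ 0.5593 -0.0445  0.1001] F [-3.7 -0.   5.3] M [0.219 0.78  0.068] tau7 0.042 tau5 0.268 q7 -1.361 w 0.0118
t 8.4 yaw 0.3284 tcp [ 0.5593 -0.0445  0.1001] F [-4.4  0.5  5.9] M [0.159 0.79  0.056] tau7 -0.0327 tau5 0.252 q7 -1.362 w 0.0117
```

tau7 at rest is almost free of noise, with a friction baseline of about -0.035, so a seat touch will show clearly in it. I'll continue in 0.1 rad steps.

carry_out --motion "1 0 0 0 0.02;1 0 0 0 0.02;1 0 0 0 0.02;1 0 0 0 0.02;1 0 0 0 0.02;1 0 0 0 0;1 0 0 0 0;1 0 0 0 0"

```text
clock: 9.4
tcp_pos: [0.5593, -0.0445, 0.1001]
orientation: [3.121, 0.359, 0.0]
contact_force: [-4.4, 1.0, 4.7]
grip_width: 0.0115
```

```bash
python3 -c "
from h import *
st()"
```

```text
t 9.4 yaw 0.2291 tcp [ 0.5593 -0.0445  0.1001] F [-4.4  1.   4.7] M [0.157 0.818 0.094] tau7 -0.0438 tau5 0.224 q7 -1.447 w 0.0115
```

carry_out --motion "1 0 0 0 0.02;1 0 0 0 0.02;1 0 0 0 0.02;1 0 0 0 0.02;1 0 0 0 0.02;1 0 0 0 0;1 0 0 0 0;1 0 0 0 0"

```text
clock: 10.4
tcp_pos: [0.5593, -0.0445, 0.1001]
orientation: [3.135, 0.203, 0.0]
contact_force: [-3.2, 1.4, 5.4]
grip_width: 0.0112
```

```bash
python3 -c "
from h import *
st()"
```

```text
t 10.4 yaw 0.1291 tcp [ 0.5593 -0.0445  0.1001] F [-3.2  1.4  5.4] M [0.125 0.827 0.045] tau7 -0.044 tau5 0.19 q7 -1.533 w 0.0112
```

carry_out --motion "1 0 0 0 0.02;1 0 0 0 0.02;1 0 0 0 0.02;1 0 0 0 0.02;1 0 0 0 0.02;1 0 0 0 0;1 0 0 0 0;1 0 0 0 0"

```text
clock: 11.4
tcp_pos: [0.5593, -0.0445, 0.1001]
orientation: [3.141, 0.046, 0.0]
contact_force: [-3.3, 1.4, 4.9]
grip_width: 0.0116
```

```bash
python3 -c "
from h import *
st()"
```

```text
t 11.4 yaw 0.0292 tcp [ 0.5593 -0.0445  0.1001] F [-3.3  1.4  4.9] M [0.099 0.792 0.037] tau7 -0.0441 tau5 0.156 q7 -1.619 w 0.0116
```

carry_out --motion "1 0 0 0 0.02;1 0 0 0 0.02;1 0 0 0 0.02;1 0 0 0 0.02;1 0 0 0 0.02;1 0 0 0 0;1 0 0 0 0;1 0 0 0 0"

```text
clock: 12.4
tcp_pos: [0.5593, -0.0446, 0.1001]
orientation: [3.14, -0.112, 0.0]
contact_force: [-3.5, 0.6, 5.4]
grip_width: 0.0114
```

```bash
python3 -c "
from h import *
st()"
```

```text
t 12.4 yaw -0.071 tcp [ 0.5593 -0.0446  0.1001] F [-3.5  0.6  5.4] M [0.109 0.844 0.046] tau7 -0.0444 tau5 0.123 q7 -1.705 w 0.0114
```

One step per block from here on. Two steps without a reading between them could reach the damage limit.

carry_out --motion "1 0 0 0 0.02;1 0 0 0 0.02;1 0 0 0 0.02;1 0 0 0 0.02;1 0 0 0 0.02;1 0 0 0 0;1 0 0 0 0;1 0 0 0 0"

```text
clock: 13.4
tcp_pos: [0.5593, -0.0447, 0.1001]
orientation: [3.13, -0.268, 0.0]
contact_force: [-3.5, 0.9, 5.4]
grip_width: 0.0115
```

```bash
python3 -c "
from h import *
st()"
```

```text
t 13.4 yaw -0.171 tcp [ 0.5593 -0.0447  0.1001] F [-3.5  0.9  5.4] M [0.072 0.777 0.071] tau7 -0.0445 tau5 0.091 q7 -1.791 w 0.0115
```

carry_out --motion "1 0 0 0 0.02;1 0 0 0 0.02;1 0 0 0 0.02;1 0 0 0 0.02;1 0 0 0 0.02;1 0 0 0 0;1 0 0 0 0;1 0 0 0 0"

```text
clock: 14.4
tcp_pos: [0.5593, -0.0447, 0.1001]
orientation: [3.113, -0.424, -0.0]
contact_force: [-3.6, -0.3, 6.1]
grip_width: 0.0114
```

```bash
python3 -c "
from h import *
st()"
```

```text
t 14.4 yaw -0.271 tcp [ 0.5593 -0.0447  0.1001] F [-3.6 -0.3  6.1] M [0.044 0.853 0.06 ] tau7 -0.0447 tau5 0.059 q7 -1.877 w 0.0114
```

carry_out --motion "1 0 0 0 0.02;1 0 0 0 0.02;1 0 0 0 0.02;1 0 0 0 0.02;1 0 0 0 0.02;1 0 0 0 0;1 0 0 0 0;1 0 0 0 0"

```text
clock: 15.4
tcp_pos: [0.5593, -0.0447, 0.1001]
orientation: [3.088, -0.579, -0.0]
contact_force: [-3.4, 0.4, 5.4]
grip_width: 0.0119
```

```bash
python3 -c "
from h import *
st()"
```

```text
t 15.4 yaw -0.371 tcp [ 0.5593 -0.0447  0.1001] F [-3.4  0.4  5.4] M [0.035 0.828 0.07 ] tau7 -0.0449 tau5 0.028 q7 -1.962 w 0.0119
```

carry_out --motion "1 0 0 0 0.02;1 0 0 0 0.02;1 0 0 0 0.02;1 0 0 0 0.02;1 0 0 0 0.02;1 0 0 0 0;1 0 0 0 0;1 0 0 0 0"

```text
clock: 16.4
tcp_pos: [0.5593, -0.0448, 0.1001]
orientation: [3.055, -0.733, -0.0]
contact_force: [-3.1, 0.8, 5.0]
grip_width: 0.0114
```

```bash
python3 -c "
from h import *
st()"
```

```text
t 16.4 yaw -0.471 tcp [ 0.5593 -0.0448  0.1001] F [-3.1  0.8  5. ] M [0.022 0.85  0.057] tau7 -0.0451 tau5 -0.002 q7 -2.048 w 0.0114
```

carry_out --motion "1 0 0 0 0.02;1 0 0 0 0.02;1 0 0 0 0.02;1 0 0 0 0.02;1 0 0 0 0.02;1 0 0 0 0;1 0 0 0 0;1 0 0 0 0"

```text
clock: 17.4
tcp_pos: [0.5593, -0.0448, 0.1]
orientation: [3.014, -0.885, -0.0]
contact_force: [-3.7, -0.4, 5.2]
grip_width: 0.0114
```

```bash
python3 -c "
from h import *
st()"
```

```text
t 17.4 yaw -0.571 tcp [ 0.5593 -0.0448  0.1   ] F [-3.7 -0.4  5.2] M [0.025 0.863 0.034] tau7 -0.0452 tau5 -0.032 q7 -2.133 w 0.0114
```

carry_out --motion "1 0 0 0 0.02;1 0 0 0 0.02;1 0 0 0 0.02;1 0 0 0 0.02;1 0 0 0 0.02;1 0 0 0 0;1 0 0 0 0;1 0 0 0 0"

```text
clock: 18.4
tcp_pos: [0.5592, -0.0448, 0.1]
orientation: [2.966, -1.034, -0.0]
contact_force: [-3.9, -0.3, 6.1]
grip_width: 0.0118
```

```bash
python3 -c "
from h import *
st()"
```

```text
t 18.4 yaw -0.6711 tcp [ 0.5592 -0.0448  0.1   ] F [-3.9 -0.3  6.1] M [-0.062  0.868 -0.008] tau7 -0.0455 tau5 -0.06 q7 -2.218 w 0.0118
```

carry_out --motion "1 0 0 0 0.02;1 0 0 0 0.02;1 0 0 0 0.02;1 0 0 0 0.02;1 0 0 0 0.02;1 0 0 0 0;1 0 0 0 0;1 0 0 0 0"

```text
clock: 19.4
tcp_pos: [0.5592, -0.0449, 0.1]
orientation: [2.911, -1.181, -0.0]
contact_force: [-4.1, -0.0, 6.6]
grip_width: 0.0116
```

```bash
python3 -c "
from h import *
st()"
```

```text
t 19.4 yaw -0.7711 tcp [ 0.5592 -0.0449  0.1   ] F [-4.1 -0.   6.6] M [-0.011  0.904  0.06 ] tau7 -0.0455 tau5 -0.088 q7 -2.304 w 0.0116
```

carry_out --motion "1 0 0 0 0.02;1 0 0 0 0.02;1 0 0 0 0.02;1 0 0 0 0.02;1 0 0 0 0.02;1 0 0 0 0;1 0 0 0 0;1 0 0 0 0"

```text
clock: 20.4
tcp_pos: [0.5592, -0.0449, 0.1]
orientation: [2.848, -1.325, -0.0]
contact_force: [-4.4, 0.3, 4.8]
grip_width: 0.0117
```

```bash
python3 -c "
from h import *
st()"
```

```text
t 20.4 yaw -0.8711 tcp [ 0.5592 -0.0449  0.1   ] F [-4.4  0.3  4.8] M [-0.019  0.896  0.036] tau7 -0.0469 tau5 -0.115 q7 -2.388 w 0.0117
```

carry_out --motion "1 0 0 0 0.02;1 0 0 0 0.02;1 0 0 0 0.02;1 0 0 0 0.02;1 0 0 0 0.02;1 0 0 0 0;1 0 0 0 0;1 0 0 0 0"

```text
clock: 21.4
tcp_pos: [0.5592, -0.0449, 0.1001]
orientation: [2.779, -1.465, -0.0]
contact_force: [-3.5, -0.1, 5.4]
grip_width: 0.0116
```

```bash
python3 -c "
from h import *
st()"
```

```text
t 21.4 yaw -0.9706 tcp [ 0.5592 -0.0449  0.1001] F [-3.5 -0.1  5.4] M [-0.029  0.861  0.155] tau7 -0.1908 tau5 -0.261 q7 -2.473 w 0.0116
```

Contact: tau7 rose to -0.19. One small confirming step to measure the slope.

carry_out --motion "1 0 0 0 0.01;1 0 0 0 0.01;1 0 0 0 0.01;1 0 0 0 0;1 0 0 0 0;1 0 0 0 0;1 0 0 0 0;1 0 0 0 0"

```text
clock: 22.4
tcp_pos: [0.5592, -0.0449, 0.1001]
orientation: [2.756, -1.507, -0.0]
contact_force: [-3.7, 0.4, 6.0]
grip_width: 0.0113
```

```bash
python3 -c "
from h import *
st()"
```

```text
t 22.4 yaw -1.0005 tcp [ 0.5592 -0.0449  0.1001] F [-3.7  0.4  6. ] M [-0.14   0.949  0.233] tau7 -0.2328 tau5 -0.306 q7 -2.498 w 0.0113
```

The seat torque is about 0.19 N m above thread friction, so the screw has bottomed firmly. I'm backing off with one intermediate check to separate grip compliance from slip.

carry_out --motion "1 0 0 0 -0.02;1 0 0 0 -0.02;1 0 0 0 -0.02;1 0 0 0 -0.02;1 0 0 0 -0.02;1 0 0 0 0;1 0 0 0 0;1 0 0 0 0"

```text
clock: 23.4
tcp_pos: [0.5592, -0.0449, 0.1001]
orientation: [2.828, -1.368, -0.0]
contact_force: [-3.8, 0.1, 5.2]
grip_width: 0.0116
```

```bash
python3 -c "
from h import *
st()"
```

```text
t 23.4 yaw -0.9011 tcp [ 0.5592 -0.0449  0.1001] F [-3.8  0.1  5.2] M [-0.011  0.928  0.074] tau7 -0.0596 tau5 -0.125 q7 -2.414 w 0.0116
```

carry_out --motion "1 0 0 0 -0.08;1 0 0 0 -0.08;1 0 0 0 -0.08;1 0 0 0 -0.08;1 0 0 0 -0.08;1 0 0 0 -0.08;1 0 0 0 -0.08;1 0 0 0 -0.08"

```text
clock: 24.4
tcp_pos: [0.5593, -0.0447, 0.1001]
orientation: [-3.115, 0.405, -0.0]
contact_force: [-3.0, -0.3, 5.6]
grip_width: 0.0116
```

carry_out --motion "1 0 0 0 -0.08;1 0 0 0 -0.08;1 0 0 0 -0.08;1 0 0 0 -0.08;1 0 0 0 -0.08;1 0 0 0 -0.08;1 0 0 0 -0.08;1 0 0 0 -0.08"

```text
clock: 25.4
tcp_pos: [0.5593, -0.0445, 0.1001]
orientation: [-3.085, -0.595, -0.0]
contact_force: [-4.3, 1.7, 5.2]
grip_width: 0.0118
```

carry_out --motion "1 0 0 0 -0.05;1 0 0 0 -0.05;1 0 0 0 -0.05;1 0 0 0 -0.05;1 0 0 0 -0.05;1 0 0 0 -0.05;1 0 0 0 0;1 0 0 0 0"

```text
clock: 26.4
tcp_pos: [0.5592, -0.0444, 0.1]
orientation: [-2.962, -1.046, 0.0]
contact_force: [-4.2, 0.9, 5.1]
grip_width: 0.0114
```

```bash
python3 -c "
from h import *
st()"
```

```text
t 26.4 yaw 0.6789 tcp [ 0.5592 -0.0444  0.1   ] F [-4.2  0.9  5.1] M [ 0.296  0.878 -0.077] tau7 0.0419 tau5 0.472 q7 -1.06 w 0.0114
```

carry_out --motion "1 0 0 0 -0.03;1 0 0 0 -0.03;1 0 0 0 0;1 0 0 0 0.018;1 0 0 0 0;0.6 0 0 0 0;0.5 0 0 0 0;0.5 0 0 0 0"

```text
clock: 27.4
tcp_pos: [0.5598, -0.0448, 0.0994]
orientation: [2.94, 1.107, 0.001]
contact_force: [0.1, 0.2, 0.2]
grip_width: 0.0431
```

```bash
python3 -c "
from h import *
st(); snap('wrist','wrist4'); st()"
```

```text
t 27.4 yaw 0.7205 tcp [ 0.5598 -0.0448  0.0994] F [0.1 0.2 0.2] M [-0.023  0.043  0.015] tau7 0.0005 tau5 0.012 q7 -1.023 w 0.0431
t 27.45 yaw 0.7206 tcp [ 0.5597 -0.0448  0.0993] F [ 0.1 -0.5  0.1] M [ 0.03  -0.005  0.012] tau7 0.0003 tau5 0.012 q7 -1.023 w 0.0427
```

View pics/wrist4.png

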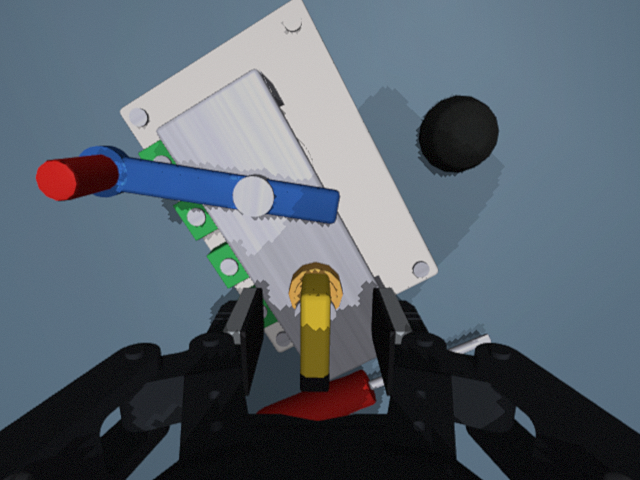

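The bar lies exactly along the tool axis between the open pads, so the screw sits at yaw 0.72. Next I lift and go over to the knob.

carry_out --motion "0.5 0 0 -30 0;0.5 0 0 -30 0;0.5 0 0 0 -0.177;0.5 0 0 0 -0.177;0.5 0 0 0 -0.177;0.5 0 0 0 -0.177;0.5 0 0 0 -0.177;0.5 0 0 0 -0.177"

```text
clock: 28.45
tcp_pos: [0.5595, -0.0448, 0.1593]
orientation: [1.967, 2.449, 0.0]
contact_force: [-0.3, 0.2, 0.3]
grip_width: 0.043
```

carry_out --motion "0.55 0 0 0 -0.177;0.55 0 0 0 -0.177;0.55 22.8 9.8 0 0;0.55 22.8 9.8 0 0;0.55 22.8 9.8 0 0;0.55 22.8 9.8 0 0;0.55 0 0 0 0;0.55 0 0 0 0"

```text
clock: 29.45
tcp_pos: [0.5439, 0.0523, 0.1592]
orientation: [1.514, 2.752, -0.001]
contact_force: [0.1, -0.8, 0.1]
grip_width: 0.0385
```

```bash
python3 -c "
from h import *
st(); im,p=snap('wrist','wrist5'); print(p['eye'],p['attitude']); snap('top','top5')
print([b[:2] for b in blobs(im,(0,150,60),(6,255,255),60)[1]])"
```

```text
t 29.45 yaw 2.136 tcp [0.5439 0.0523 0.1592] F [ 0.1 -0.8  0.1] M [-0.08   0.026 -0.058] tau7 -0.0073 tau5 -0.057 q7 0.097 w 0.0385
[0.50768701 0.10969383 0.30165367] [2.76421772 0.80005926 0.11066407]
[(np.int32(674), array([317.4, 260.7])), (np.int32(1676), array([114.2, 328.3]))]
```

View pics/wrist5.png

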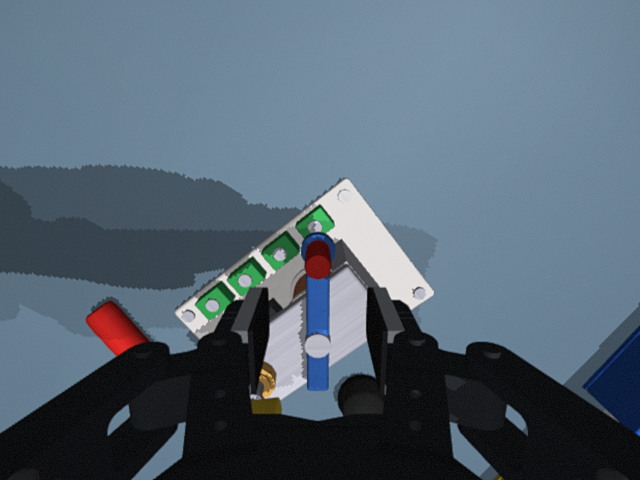

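```bash
python3 - <<'E'
from h import *
p=camera_params('wrist'); p['eye']=np.array([0.50768701,0.10969383,0.30165367]);p['attitude']=np.array([2.76421772,0.80005926,0.11066407])
print(onz(p,318,267,.116),onz(p,318,346,.089), onz(p,317.4,260.7,.108))
E
```

```text
[0.54367941 0.05364733 0.116     ] [0.57635368 0.00212206 0.089     ] [0.54309583 0.05401864 0.108     ]
```

The knob measures (0.5437, 0.0535), which matches the TCP. I'll descend and close around it without gripping.

carry_out --motion "0.55 0.8 0 16 0;0.55 0 0 16 0;0.55 0 0 16 0;0.55 0 0 16 0;0.75 0 0 0 0;0.75 0 0 0 0;0.75 0 0 0 0;0.75 0 0 0 0"

```text
clock: 30.55
tcp_pos: [0.5436, 0.0541, 0.0958]
orientation: [1.512, 2.752, 0.001]
contact_force: [-0.7, 0.1, 0.2]
grip_width: 0.0215
```

```bash
python3 -c "
from h import *
st(); im,p=snap('wrist','wrist6')"
```

```text
t 30.55 yaw 2.1367 tcp [0.5436 0.0541 0.0958] F [-0.7  0.1  0.2] M [-0.017 -0.056 -0.028] tau7 0.0006 tau5 0.01 q7 0.033 w 0.0215
```

View pics/wrist6.png

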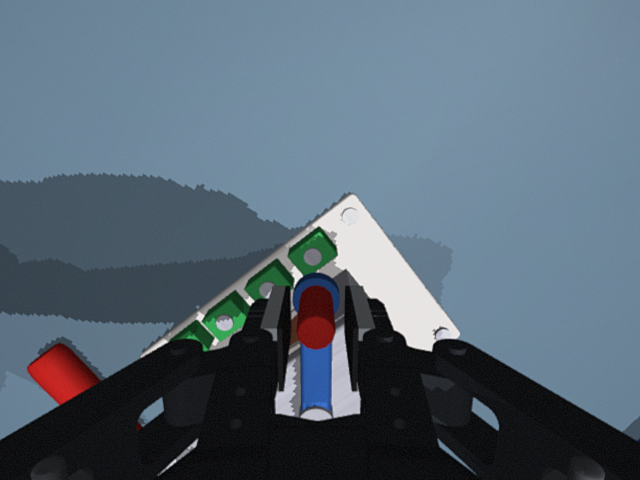

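carry_out --motion "0.75 -0.1 3.6 0 0.06;0.75 -0.1 3.6 0 0.06;0.75 -0.1 3.6 0 0.06;0.75 -0.1 3.6 0 0.06;0.75 -0.1 3.6 0 0.06;0.75 -0.1 3.6 0 0.06;0.75 -0.1 3.6 0 0.06;0.75 -0.1 3.6 0 0.06"

```text
clock: 31.6
tcp_pos: [0.5697, 0.0628, 0.0954]
orientation: [-2.126, -2.312, 0.002]
contact_force: [-1.4, -1.7, 1.5]
grip_width: 0.0214
```

```bash
python3 -c "
from h import *
st(); o=r.get_obs()['tcp_pos'][:2]-np.array([.576,.0025]); print(np.hypot(*o),np.arctan2(o[1],o[0]))"
```

```text
t 31.6 yaw 1.6546 tcp [0.5697 0.0628 0.0954] F [-1.4 -1.7  1.5] M [-0.241  0.437 -0.001] tau7 0.5286 tau5 0.08 q7 -0.388 w 0.0214
0.06061249125792797 1.6742312517602997
```

carry_out --motion "0.75 -0.1 2.4 0 0.04;0.75 -0.1 2.4 0 0.04;0.75 -0.1 2.4 0 0.04;0.75 -0.1 2.4 0 0.04;0.75 -0.1 2.4 0 0.04;0.75 -0.1 2.4 0 0.04;0.75 -0.1 2.4 0 0.04;0.75 -0.1 2.4 0 0.04"

```text
clock: 32.6
tcp_pos: [0.5894, 0.0616, 0.0953]
orientation: [-2.468, -1.944, -0.0]
contact_force: [-1.8, -0.1, 1.2]
grip_width: 0.0216
```

```bash
python3 -c "
from h import *
st(); o=r.get_obs()['tcp_pos'][:2]-np.array([.576,.0025]); print(np.hypot(*o),np.arctan2(o[1],o[0]))"
```

```text
t 32.6 yaw 1.3343 tcp [0.5894 0.0616 0.0953] F [-1.8 -0.1  1.2] M [0.05  0.472 0.007] tau7 0.3381 tau5 0.256 q7 -0.653 w 0.0216
0.06058870948581681 1.3469650255777628
```

carry_out --motion "0.75 -0.1 1.2 0 0.02;0.75 -0.1 1.2 0 0.02;0.75 -0.1 1.2 0 0.02;0.75 -0.1 1.2 0 0.02;0.75 0 1.2 0 0.02;0.75 0 1.2 0 0.02;0.75 0 1.2 0 0.02;0.75 0 0 0 0"

```text
clock: 33.6
tcp_pos: [0.5974, 0.0586, 0.0953]
orientation: [2.596, 1.769, 0.0]
contact_force: [-1.6, 1.8, 0.5]
grip_width: 0.0212
```

```bash
python3 -c "
from h import *
st(); o=r.get_obs()['tcp_pos'][:2]-np.array([.576,.0025]); print(np.hypot(*o),np.arctan2(o[1],o[0]))"
```

```text
t 33.6 yaw 1.1966 tcp [0.5974 0.0586 0.0953] F [-1.6  1.8  0.5] M [0.431 0.231 0.005] tau7 -0.0788 tau5 0.491 q7 -0.763 w 0.0212
0.06004812170076835 1.206560232802578
```

carry_out --motion "0.75 0 0.6 0 0.01;0.75 0 0.6 0 0.01;0.75 0 0.6 0 0.01;0.75 0 0.6 0 0.01;0.75 0 0.5 0 0;0.75 0 0 0 0;0.75 0 0 0 0;0.75 0 0 0 0"

```text
clock: 34.6
tcp_pos: [0.5991, 0.0578, 0.0952]
orientation: [-2.63, -1.717, 0.002]
contact_force: [-4.1, 2.2, 2.3]
grip_width: 0.0213
```

```bash
python3 -c "
from h import *
st(); o=r.get_obs()['tcp_pos'][:2]-np.array([.576,.0025]); print(np.hypot(*o),np.arctan2(o[1],o[0]))"
```

```text
t 34.6 yaw 1.1571 tcp [0.5991 0.0578 0.0952] F [-4.1  2.2  2.3] M [0.628 0.94  0.027] tau7 0.0116 tau5 1.033 q7 -0.794 w 0.0213
0.05988419557597797 1.1749724262277532
```

carry_out --motion "0.75 0 0.5 0 0;0.75 0 0.5 0 0;0.75 0 0.5 0 0;0.75 0 0.5 0 0;0.75 0 0 0 0;0.75 0 0 0 0;0.75 0 0 0 0;0.75 0 0 0 0"

```text
clock: 35.6
tcp_pos: [0.5993, 0.0578, 0.095]
orientation: [-2.627, -1.717, 0.006]
contact_force: [-8.8, 4.5, 6.4]
grip_width: 0.0214
```

```bash
python3 -c "
from h import *
st(); o=r.get_obs()['tcp_pos'][:2]-np.array([.576,.0025]); print(np.hypot(*o),np.arctan2(o[1],o[0]));im,p=snap('wrist','wrist7'); snap('scene','scene7')"
```

```text
t 35.6 yaw 1.158 tcp [0.5993 0.0578 0.095 ] F [-8.8  4.5  6.4] M [ 0.935  2.045 -0.038] tau7 0.0069 tau5 1.744 q7 -0.792 w 0.0214
0.059972599285670516 1.1722938461229502
```

View pics/wrist7.png

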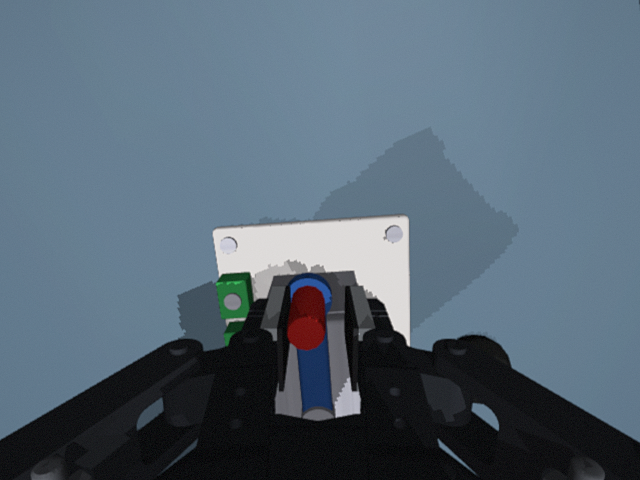

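At the stop: the force rose to 10 N with no further motion, at the expected angle. I'll back away a little, open and retreat up.

carry_out --motion "0.75 0 -1 0 0;0.75 0 -1.5 0 0;0.75 0 -1 0 0;0.6 0 0 0 0;0.5 0 0 0 0;0.5 0 0 -15 0;0.5 0 0 -25 0;0.5 0 0 -30 0"

```text
clock: 36.7
tcp_pos: [0.5986, 0.0579, 0.1668]
orientation: [2.631, 1.717, 0.0]
contact_force: [0.8, -0.3, 0.1]
grip_width: 0.043
```

carry_out --motion "0.5 0 0 -40 0;0.5 0 0 -40 0;0.5 -30 0 0 0;0.5 -30 0 0 0;0.5 -30 0 0 0;0.5 0 0 0 0;0.5 0 0 0 0;0.5 0 0 0 0"

```text
clock: 37.7
tcp_pos: [0.5627, -0.023, 0.2457]
orientation: [-2.629, -1.72, -0.001]
contact_force: [0.8, 0.4, -0.1]
grip_width: 0.0428
```

```bash
python3 -c "
from h import *
st(); im,p=snap('wrist','wrist8'); print(p['eye'],p['attitude']); snap('scene','scene8')"
```

```text
t 37.7 yaw 1.1586 tcp [ 0.5627 -0.023   0.2457] F [ 0.8  0.4 -0.1] M [ 0.013 -0.001 -0.002] tau7 -0.0032 tau5 0.025 q7 -0.578 w 0.0428
[0.59016593 0.03915236 0.38822124] [ 2.81424786 -0.59094369 -0.07885997]
```

View pics/wrist8.png

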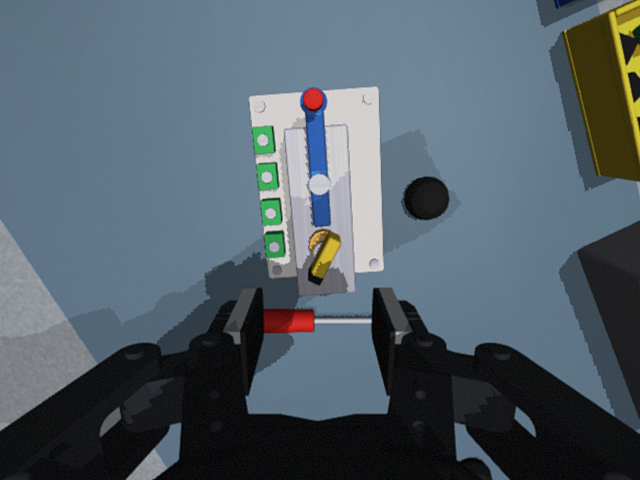

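View pics/scene8.png

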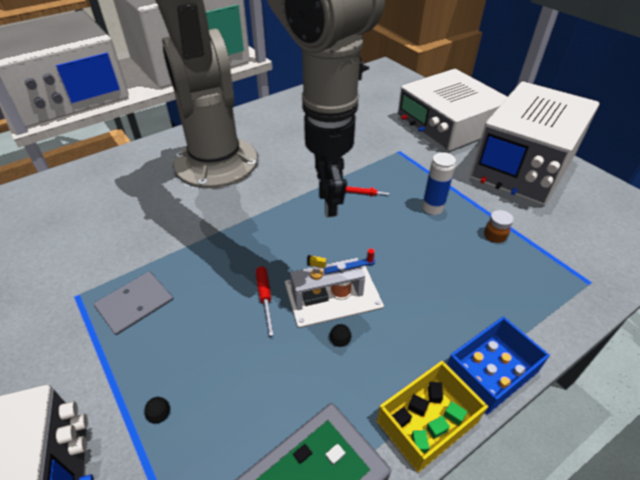

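```bash
python3 - <<'E'
from h import *
p=camera_params('wrist'); p['eye']=np.array([0.59016593,0.03915236,0.38822124]);p['attitude']=np.array([2.81424786,-0.59094369,-0.07885997])
im=np.ascontiguousarray(cv2.imread('pics/wrist8.png')[:,:,::-1])
k=max([b for b in blobs(im,(0,150,60),(6,255,255),20)[1] if b[1][1]<130],key=lambda b:b[0]); kn=onz(p,*k[1],.116); pv=onz(p,319.5,184,.089)
d=kn-pv; print('knob',kn,'ang',np.arctan2(d[1],d[0]),'expected 1.229',np.hypot(d[0],d[1]))
c=cv2.resize(im[225:295,295:355],None,fx=8,fy=8,interpolation=cv2.INTER_NEAREST); cv2.imwrite('pics/w8z.png',c[:,:,::-1])
E
```

```text
knob [0.59578228 0.05867897 0.116     ] ang 1.236779072847816 expected 1.229 0.05957773422298759
```

View pics/w8z.png

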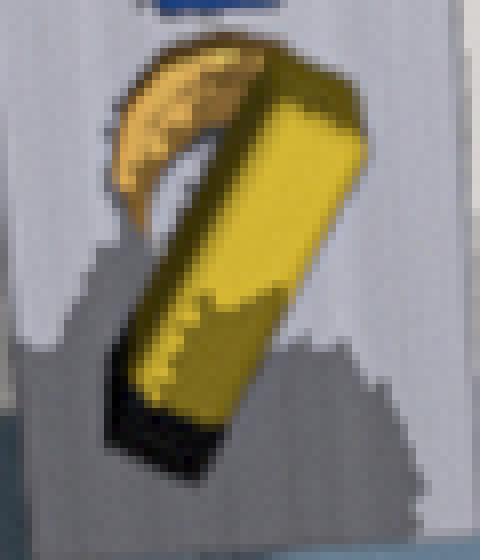

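```bash
python3 - <<'E'
from h import *
p=camera_params('wrist'); p['eye']=np.array([0.59016593,0.03915236,0.38822124]);p['attitude']=np.array([2.81424786,-0.59094369,-0.07885997])
B=[onz(p,295+x/8-.4,225+y/8-.4,.127) for x,y in((276,98),(364,148),(203,484),(118,440))]
n=(B[0]+B[1])/2;f=(B[2]+B[3])/2;d=n-f;print(np.arctan2(d[1],d[0]),np.linalg.norm(d),(n+f)/2)
st()
E
```

```text
0.7413774540676389 0.03448006420729448 [ 0.5593454  -0.04442881  0.127     ]
t 37.8 yaw 1.1583 tcp [ 0.5626 -0.0233  0.2454] F [ 1.1 -0.   0.3] M [-0.002  0.045 -0.017] tau7 -0.0026 tau5 0.011 q7 -0.577 w 0.0425
```

The bar measures 0.74 rad against the intended 0.72, within the measuring error. The lever is closed and the arm is clear, so I'm handing in.

```bash
python3 -c "
from h import *
print(r.hand_in())"
```

```text
the job is handed in; nothing more can be done
None
```

I turned the screw to its bottom, backed it off a quarter turn, swung the lock lever to its stop, and handed the job in at about 38 s of the 72 s allowed.

- **Screw, bottoming:** I turned it clockwise about 2.17 rad in all. It touched bottom after about 2.04 rad, and I stopped at about 0.19 N m on the seat above thread friction, which is firm and well below damage.
- **Screw, backing off:** I put the first touch at a bar angle of -0.85 rad, corrected for twist in the grip, and set the screw 1.571 rad back from it, at 0.72 rad. The wrist camera afterwards gave 0.74 rad, about 1 degree off.
- **Lock lever:** I pushed it by the red knob until the force rose to about 10 N with no more movement. The camera then showed the lever at 1.237 rad against 1.229 expected for closed, with its inner end pointing at the screw.
- **Afterwards:** The arm stood clear above the relay, with the force reading near zero. The other objects looked unmoved in the scene picture, though I did not measure them.

Two calls early in the turning (at 8–12 s) each held two 0.1 rad steps without my reading the torque in between. If the screw had touched bottom there, the steps could have come close to the damage limit. The readings showed no contact, and I took single steps after that.

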